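# Slide the tall fastener crate home into the empty bay

### The job

Push the tall crate across the bench into the empty angle-iron bay, until it stands fully home, squarely against the back stop. It is heavy and top-heavy, so push it low, with the fingers only against the wooden base board it stands on, so that it slides upright without tipping; keep the fingers off the box and its handle and do not lift it. Leave everything else on the bench where it is.

Things in the scene. Friction and masses are not known exactly. Their poses are not given: they have to be found in the camera images.
- crate: tall crate: a flat wooden base board, 120 mm deep (its x), 150 mm wide (its y), 30 mm high, with a tall box fixed on it (see crate_box). Origin at the centre of the board's underside, z up. In all 1.4 to 2.0 kg, rubber underside, friction on the bench 0.7 to 0.9: pushed on the board it slides, pushed high on the box it tips. At the start its x axis lies within 0.3 rad of the robot's
- crate_box: the tall plywood box of the crate with a dark bail handle on its lid: 85 mm along x, 80 mm along y, from 30 to 170 mm above the bench, the handle up to 203 mm. Flush with the board's far (+x) edge, so the board juts out 35 mm on the near side and on both flanks. Origin at the centre of the box's foot, on the board. Not to be touched with the fingers
- bay: the empty one of two equal bays side by side: a U of steel angle fixed to the bench, open to its -x (towards the robot), no floor. Origin: where the crate's origin lies when home, x axes parallel. Stop face at x = +60 mm; cheek inner faces at y = +-87 mm (12 mm play each side), cheeks 8 mm thick, from x = -4 to +60 mm; all 30 mm high. The crate's near 56 mm stay outside
- other_bay: the second, equal bay, occupied by the squat box; same frame and sizes as the empty bay
- squat_box: squat open wooden box of bolts, 88 x 122 mm, 70 mm high, standing in the other bay; a bystander; origin at the centre of its underside
- oil_can: grey oil bottle, 60 mm across, 150 mm high; a bystander; origin at the centre of its underside
- jar: glass screw jar with steel cap, 64 mm across, 85 mm high; a bystander; origin at the centre of its underside
- hammer: hammer lying on the bench; a bystander
- wrench: wrench lying on the bench; a bystander
- screwdriver: screwdriver lying on the bench; a bystander
- socket_block: low dark wooden block, 60 x 130 mm, with five sockets standing in it, 44 mm high; a bystander; origin at the centre of its underside

How it is judged:
By the outcome, as a careful person would: the job done as asked, in the order asked, and still so for the second after the job is handed in, with the robot touching nothing.
It also fails if it takes over 51 s, if anything falls off the work surface, if the arm or the gripper's body presses on something with over 40 N, if the wrist force passes 120 N, or if a joint passes its speed limit or range.

### The arm

A 6-joint arm with a two-finger parallel gripper is mounted at the origin on the work surface. World frame = base frame: x ahead of the robot, y to its left, z up, the work surface at z = 0. Lengths are in mm, angles in rad, forces in N, time in s.
With the tool pointing down it reaches from about 275 to 825 mm from the base axis. Payload 5.2 kg.
Tool frame: the origin (TCP) lies at the very end of the fingers, on their centre line; the grasp point (between the pads) lies r.tcp_to_grasp behind it (r.tcp_to_grasp is the distance from the TCP to the grasp point, in mm); z points along the fingers, x is the direction in which the jaws open and shut, and the axes are right-handed (so a half turn about z gives the same grasp; the last joint's range is limited). The gripper opens to 93 mm and grips with 3 to 60 N. Pads are 15 mm wide; open, the fingers measure 128 mm over their backs; the gripper's body (75 mm by 188 mm) begins 65 mm behind the grasp point.
Start: joints at [0.923, 0.259, 1.535, -0, 1.348, -0.203], TCP at [236.632, 496.498, 218.653] pointing down, gripper open.
Joint ranges: [-3.14, 3.14], [-0.91, 2.08], [0.19, 2.58], [-1.22, 4.36], [0.22, 2.71], [-3.12, 3.12]. Speed limits (rad/s): [2.57, 2.57, 3.14, 3.14, 3.14, 3.14].

### API

Orientations are given as [roll, pitch, yaw] about the fixed x, y, z axes, in that order (R = Rz(yaw) Ry(pitch) Rx(roll)).
In Python, from station import get_state, capture, ticket, silhouettes, r gives the robot as it stands.
- The arm moves only by the tool move_arm, never from a script. Its argument "steps" is one flat list of numbers, 7 for each row, row after row: the opening, from 0 (shut) to 1 (fully open), then the shift along the tool's x, y, z in cm, then the turn, a rotation vector about the tool's x, y, z in rad. In form: [gripper, dx, dy, dz, rx, ry, rz, gripper, dx, dy, dz, rx, ry, rz, ...]. A call has 1 to 20 rows; each row shifts and turns the commanded pose from where the row before left it, along the tool's axes as they then stand; what a row does not reach is not made up. A row lasts 1/10 s, in which the tool goes at most 50 mm and 8.59 degrees, less where a joint would pass 70% of its speed; a pose out of reach is approached as far as the arm can. A call is refused whole if a number of a shift passes 5 or a number of a turn 0.15, either way. A call with a gripper value outside its range is refused whole. The fingers move at their own pace and stop on an object; "squeeze" is the grip in N (left out, the last holds). Time passes only in rows, so rows that do not move let the fingers close. It gives the time, the measured TCP pose, the force and the opening at its end, in the units of the state.
- get_state(): the state, without advancing time (a new reading comes with each control period).
- capture(name): name is "scene" or "top" or "wrist"; returns a dict with "frame" (400x640x3 uint8, blue, green, red), "intrinsics" (3x3 intrinsics, pixels), "R" (3x3) and "t" (3): a world point X has camera coordinates R X + t; the wrist camera has in their place "T_tool_cam" (4x4, takes a point from camera to tool coordinates, whose origin is the TCP and whose axes are the tool frame's). Camera axes: x right, y down, z forward; pixel columns grow to the right and rows downward; lengths in mm; the calibration is good to about 2 mm. A picture is of the moment at which its call begins: read the wrist's pose just before it. There is no depth.
- ticket.finish_job(): hands the job in, once; it reports no verdict.
Trained networks look in the newest picture that a camera, given by its name, has taken for a name from the list of things; names that differ only in an ending like _2 or _b are one class to them, and where a whole thing is asked for, a point or a joint stands for the part that bears it (a point fixed in the world has none). Each returns a list of dicts, best first, with "confidence" (0 to 1); they miss things now and then, are a little off and sometimes report something else, mostly with a low value. They report only what shows in the picture. A call takes as long as a camera call.
- silhouettes(label, camera): "pixels" (400x640 bool, what is visible of it) and "rect" ([centre column, centre row, width, height] in pixels, round what is visible of it).
The state is a dict: "time_s": time; "q": joint angles; "qd": joint speeds; "tau": joint torques, N m; "ee_pos": TCP position; "orientation": TCP orientation; "force": force on the tool from outside, world axes, zero at the start; "moment": the same for the moment, N m; "opening": finger opening in mm.
Only numpy, scipy, OpenCV 4.12 (cv2) and the standard library are available. Lean on these libraries where they do the work, as an engineer would, in place of code of your own. Each camera call takes 0.05 s, during which the arm holds its last target. There are 200 camera calls.

## Working session

There is one attempt and no reset: what is moved stays moved. The work goes in short steps, Python scripts to look and compute and a tool call to move; the robot and the scene stay as the last step left them, time stands still between calls to the robot, and variables do not carry over. Pictures are saved under pics/ and viewed, and the job is handed in when it is done.

Besides the shell and the picture viewer there is one more tool, called after "Emit:" as a command line: name --argument value ..., lists and objects as JSON in quotes. move_arm: Moves the arm, as the interface text tells. Its arguments: {"type":"object","properties":{"steps":{"type":"array","items":{"type":"number"}},"squeeze":{"type":"number"}},"required":["steps"]}

```bash
mkdir -p pics; ls; python3 - <<'E'
from station import *
import cv2,numpy as np
print(get_state(), r.tcp_to_grasp)
for n in("scene","top"):
    c=capture(n); cv2.imwrite(f"pics/{n}0.png",c["frame"]); print(n,c["intrinsics"],c["R"],c["t"])
    for l in("crate","crate_box","bay","other_bay"):
        for s in silhouettes(l,n)[:3]: print(n,l,round(s["confidence"],2),np.round(s["rect"],1))
E
```

```text
pics
{'time_s': 0.0, 'q': array([ 9.23168230e-01,  2.59308681e-01,  1.53609614e+00,  1.93965673e-05,
        1.34800705e+00, -2.02786466e-01]), 'qd': array([ 0.00050121,  0.00024909, -0.00116158, -0.00176601,  0.00061718,
        0.00013892]), 'tau': array([-2.19652946e-03, -4.37303281e+01, -2.84001017e+01,  7.14464206e-02,
        4.15224920e-02, -2.26817083e-04]), 'ee_pos': array([236.29559895, 496.03588195, 217.83095096]), 'orientation': array([-3.14120774e+00,  1.77813127e-03,  1.12595073e+00]), 'force': array([ 0.15949329, -0.27007347,  0.93146436]), 'moment': array([0.01987999, 0.04097447, 0.05372635]), 'opening': 92.88190766561065} 18.8
scene [[408.93925042   0.         320.24130475]
 [  0.         408.93925042 199.01538405]
 [  0.           0.           1.        ]] [[-0.8780548   0.4785357   0.00483183]
 [ 0.39405283  0.72869452 -0.56011308]
 [-0.27155503 -0.48990599 -0.82840207]] [ 523.87488879 -209.74220153 1581.2214524 ]
scene crate 0.61 [343.1 179.2  48.1  62.9]
scene crate_box 0.72 [341.9 173.1  35.4  51.8]
scene crate_box 0.67 [275.5 189.1  39.8  51.6]
scene bay 0.57 [276.8 188.4  42.7  52.1]
scene other_bay 0.91 [314.  253.4  54.4  59.9]
scene other_bay 0.46 [265.5 221.6  22.2  27.1]
top [[412.96278045   0.         328.56547303]
 [  0.         412.96278045 202.75142383]
 [  0.           0.           1.        ]] [[-0.01990295 -0.99977403 -0.00746753]
 [-0.99618264  0.0204653  -0.08486063]
 [ 0.08499428  0.00575005 -0.99636485]] [  16.66766711  623.97632203 1133.10678402]
top crate 0.83 [339.1 247.9  59.4  51.5]
top crate_box 0.75 [340.9 244.2  32.7  36.2]
top bay 0.57 [377.2 173.7  65.6  41.8]
top other_bay 0.61 [279.1 175.9  72.1  40.9]
```

```bash
python3 - <<'E'
import cv2
a=cv2.imread("pics/top0.png"); cv2.imwrite("pics/top0z.png",cv2.resize(a[120:320,220:480],None,fx=3,fy=3,interpolation=cv2.INTER_CUBIC))
E
```

```text
(no output)
```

View pics/top0.png

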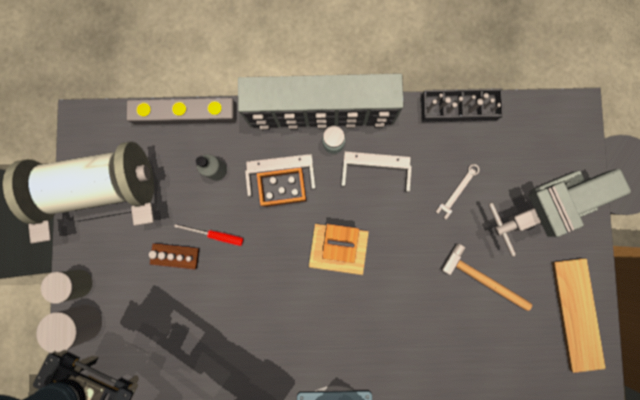

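View pics/scene0.png

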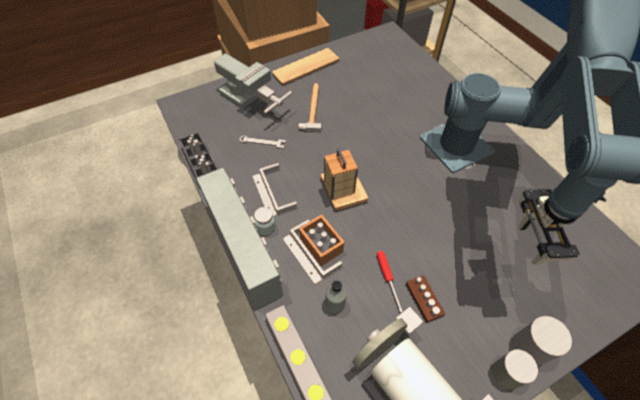

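View pics/top0z.png

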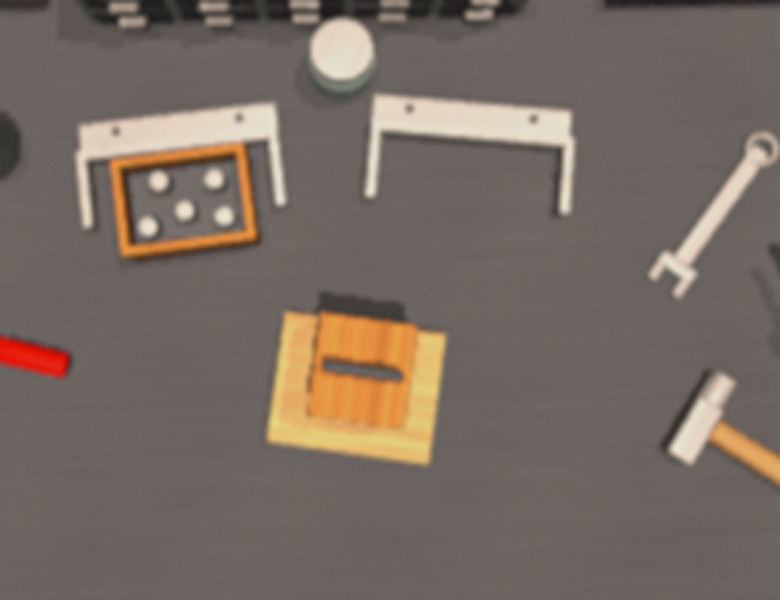

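```bash
cat > h.py <<'E'
import numpy as np, cv2
from scipy.optimize import least_squares
def proj(c,X): 
    p=(np.asarray(X,float)@c["R"].T+c["t"])@c["intrinsics"].T; return p[:,:2]/p[:,2:]
def place(p,L):
    L=np.asarray(L,float); c,s=np.cos(p[2]),np.sin(p[2])
    return np.c_[p[0]+c*L[:,0]-s*L[:,1],p[1]+s*L[:,0]+c*L[:,1],L[:,2]]
def fit(c,L,px,x0=(500,0,0)):
    s=least_squares(lambda p:(proj(c,place(p,L))-px).ravel()/1,x0,x_scale=[10,10,.1])
    return s.x,s.fun.reshape(-1,2)
B=[[-60,75,30],[-60,-75,30],[60,-75,30],[60,75,30]]
Y=[[-4,87,30],[60,87,30],[60,-87,30],[-4,-87,30]]
BOX=[[-25,40,170],[-25,-40,170],[60,-40,170],[60,40,170]]
def rel(b,a):  # a in frame of b
    d=np.array(a[:2])-b[:2]; c,s=np.cos(b[2]),np.sin(b[2])
    return np.round([c*d[0]+s*d[1],-s*d[0]+c*d[1],a[2]-b[2]],3)
def overlay(c,ps,name,roi,f=3):
    x0,y0,x1,y1=roi; im=cv2.resize(c["frame"][y0:y1,x0:x1],None,fx=f,fy=f,interpolation=cv2.INTER_CUBIC)
    for p,L in ps:
        q=((proj(c,place(p,L))-[x0,y0]+.5)*f).astype(np.int32)
        cv2.polylines(im,[q],L is not Y,(0,0,255),1)
    cv2.imwrite(name,im)
E
python3 - <<'E'
from station import *
from h import *
c=capture("top")
z=lambda l:np.array(l,float)/3-.5+[220,120]
cr,e=fit(c,B,z([[268,441],[430,464],[446,333],[285,312]])); print(cr,e.round(1).tolist())
by,e=fit(c,Y,z([[377,197],[382,131],[562,146],[559,214]])); print(by,e.round(1).tolist())
print(rel(by,cr))
overlay(c,[(cr,B),(cr,BOX),(by,Y)],"pics/t1.png",(220,120,480,320))
s=capture("scene")
overlay(s,[(cr,B),(cr,BOX),(by,Y)],"pics/s1.png",(200,120,460,320))
E
```

```text
[ 4.95825821e+02 -2.11560560e+01 -1.52280800e-01] [[0.0, 0.1], [-0.1, -0.3], [-0.1, 0.2], [0.2, 0.0]]
[ 6.66548293e+02 -1.28194401e+02 -1.07360851e-01] [[-0.8, 0.2], [-0.6, -0.2], [1.0, 0.1], [0.4, -0.1]]
[-1.81209e+02  8.81280e+01 -4.50000e-02]
```

View pics/t1.png

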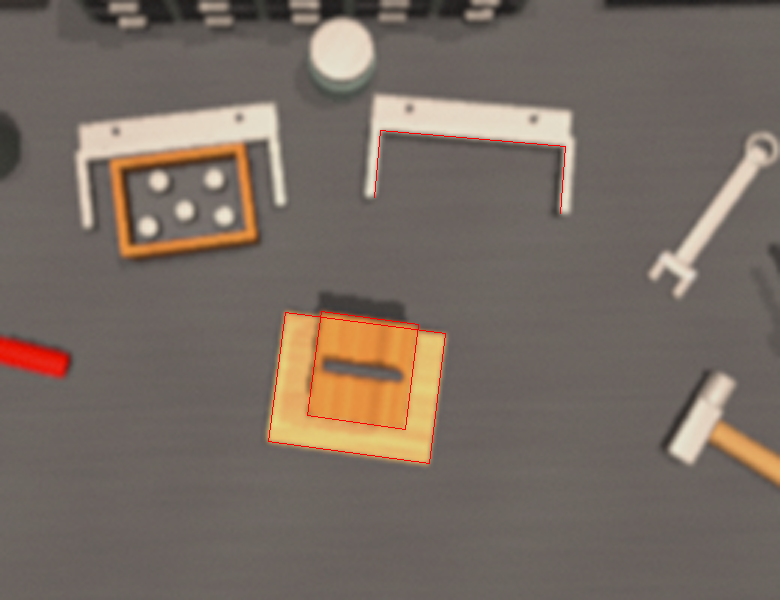

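View pics/s1.png

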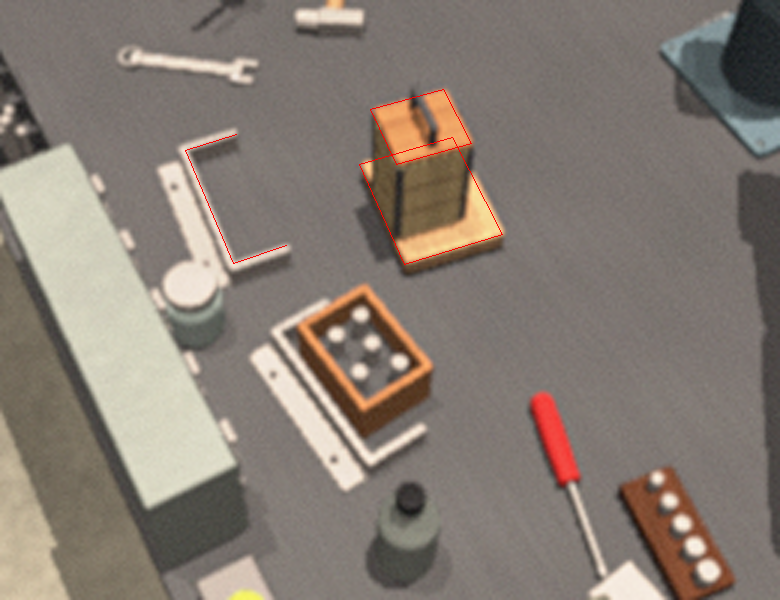

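Emit:
move_arm --steps '[0.6,0,0,0,0,0,0.142,0.6,0,0,0,0,0,0.142,0.6,0,0,0,0,0,0.142,0.6,0,0,0,0,0,0.142,0.6,0,0,0,0,0,0.142,0.6,0,0,0,0,0,0.142,0.6,0,0,0,0,0,0.142,0.6,0,0,0,0,0,0.142,0.6,0,0,0,0,0,0.142,0.6,0,0,0,0,0,0]'

```text
time_s: 1.6
ee_pos: [236.6, 496.5, 218.7]
orientation: [-3.141, -0.0, -0.153]
force: [-0.1, -0.4, -0.1]
opening: 55.8
```

Emit:
move_arm --steps '[0.6,1.5,1.5,0,0,0,0,0.6,2.5,2.6,0,0,0,0,0.6,2.5,2.6,0,0,0,0,0.6,2.5,2.6,0,0,0,0,0.6,2.5,2.6,0,0,0,0,0.6,2.5,2.6,0,0,0,0,0.6,2.5,2.6,0,0,0,0,0.6,2.5,2.6,0,0,0,0,0.6,2.5,2.6,0,0,0,0,0.6,2.5,2.6,0,0,0,0,0.6,2.5,2.6,0,0,0,0,0.6,2.5,2.6,0,0,0,0,0.6,2.5,2.6,0,0,0,0,0.6,2.3,2.3,0,0,0,0,0.6,0,0,0,-0.125,0,0,0.6,0,0,0,-0.125,0,0,0.6,0,0,0,0,0,0]'

```text
time_s: 3.3
ee_pos: [517.8, 100.9, 217.6]
orientation: [2.89, 0.003, -0.146]
force: [-0.3, 0.9, 0.1]
opening: 55.8
```

```bash
cat >> h.py <<'E'
from scipy.spatial.transform import Rotation as Ro
def tool(st): return Ro.from_euler("xyz",st["orientation"]).as_matrix()
def togo(st,frame,loc,z,tilt,yawoff,):
    """shift (cm, tool axes now) and turn to reach loc in frame, tool yaw=frame yaw+yawoff, tilted by rx=-tilt"""
    R=tool(st); X=place(frame,[[*loc,z]])[0]
    Rt=Ro.from_euler("xyz",[np.pi,0,frame[2]+yawoff])*Ro.from_rotvec([-tilt,0,0])
    print("t",round(st["time_s"],2),"pos",st["ee_pos"].round(1),"F",st["force"].round(1),"open",round(st["opening"],1))
    print("in frame",rel(frame,[*st["ee_pos"][:2],0])[:2],"target",X.round(1),"shift cm",(R.T@(X-st["ee_pos"])/10).round(2),"turn",(Ro.from_matrix(R).inv()*Rt).as_rotvec().round(3))
CR=np.array([495.83,-21.16,-.1523]); BY=np.array([666.55,-128.2,-.1074])
E
python3 - <<'E'
from station import *
from h import *
st=get_state(); togo(st,CR,(3,118),60,.25,0)
w=capture("wrist"); print(w["T_tool_cam"].round(2)); cv2.imwrite("pics/w1.png",w["frame"])
E
```

```text
t 3.3 pos [517.8 100.9 217.6] F [-0.3  0.9  0.1] open 55.8
in frame [  3.228 123.975] target [516.7  95.   60. ] shift cm [ 1.000e-02 -3.350e+00  1.542e+01] turn [0.002 0.001 0.007]
[[   1.      0.      0.      0.81]
 [  -0.      0.96    0.27  -74.45]
 [  -0.     -0.27    0.96 -166.84]
 [   0.      0.      0.      1.  ]]
```

View pics/w1.png

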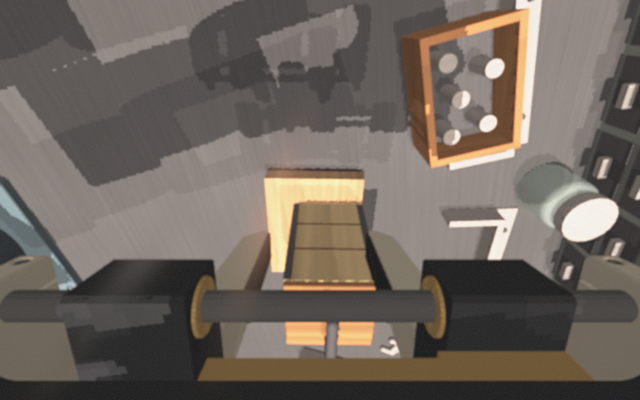

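Emit:
move_arm --steps '[0.6,0,-0.5,2.0,0,0,0,0.6,0,-0.5,2.0,0,0,0,0.6,0,-0.5,2.0,0,0,0,0.6,0,-0.5,2.0,0,0,0,0.6,0,-0.5,2.0,0,0,0,0.6,0,-0.5,2.0,0,0,0,0.6,0,-0.5,2.0,0,0,0,0.6,0,-0.5,2.0,0,0,0,0.6,0,-0.5,2.0,0,0,0,0.6,0,-0.25,1.0,0,0,0,0.6,0,-0.1,0.4,0,0,0,0.6,0,0,0,0,0,0]'

```text
time_s: 4.55
ee_pos: [517.6, 98.2, 18.8]
orientation: [2.892, 0.0, -0.152]
force: [0.1, 0.8, -0.2]
opening: 55.4
```

```bash
python3 - <<'E'
from station import *
from h import *
st=get_state(); togo(st,CR,(3,82.3),12,.25,0)
c=capture("scene"); overlay(c,[(CR,B),(BY,Y)],"pics/s2.png",(200,120,460,320))
E
```

```text
t 4.55 pos [517.6  98.2  18.8] F [ 0.1  0.8 -0.2] open 55.4
in frame [  3.423 121.246] target [511.3  59.7  12. ] shift cm [-0.04  3.61  1.62] turn [-0.001  0.     0.001]
```

View pics/s2.png

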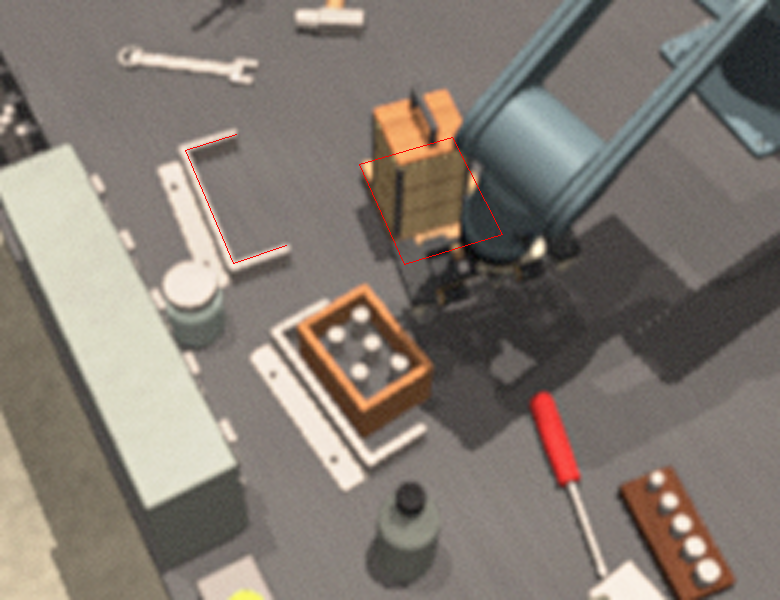

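Emit:
move_arm --steps '[0.6,0,-0.15,0.6,0,0,0,0.6,0,0.97,0.25,0,0,0,0.6,0,0.97,0.25,0,0,0,0.6,0,0.97,0.25,0,0,0,0.6,0,0.39,0.1,0,0,0,0.6,0,0.19,0.05,0,0,0,0.6,0,0.19,0.05,0,0,0,0.6,0,0.19,0.05,0,0,0,0.6,0,0.19,0.05,0,0,0,0.6,0,0,0,0,0,0]'

```text
time_s: 5.6
ee_pos: [512.0, 60.1, 12.6]
orientation: [2.897, -0.002, -0.153]
force: [-0.5, 13.9, 2.0]
opening: 56.0
```

```bash
python3 - <<'E'
from station import *
from h import *
st=get_state(); togo(st,CR,(3,82.3),12,.25,0)
c=capture("top"); overlay(c,[(CR,B),(BY,Y)],"pics/t2.png",(220,120,480,320))
w=capture("wrist"); cv2.imwrite("pics/w2.png",w["frame"])
E
```

```text
t 5.6 pos [512.   60.1  12.6] F [-0.5 13.9  2. ] open 56.0
in frame [ 3.643 82.79 ] target [511.3  59.7  12. ] shift cm [-0.06  0.03  0.07] turn [-0.006 -0.002 -0.002]
```

View pics/t2.png

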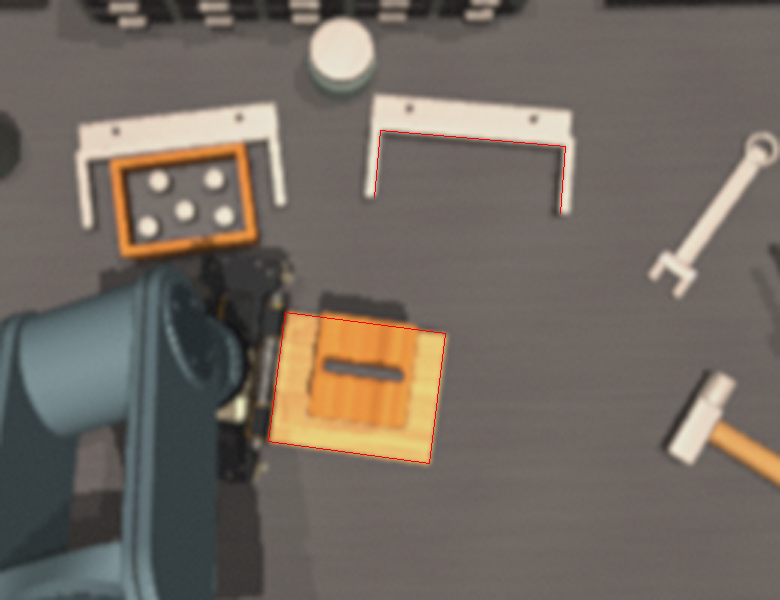

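View pics/w2.png

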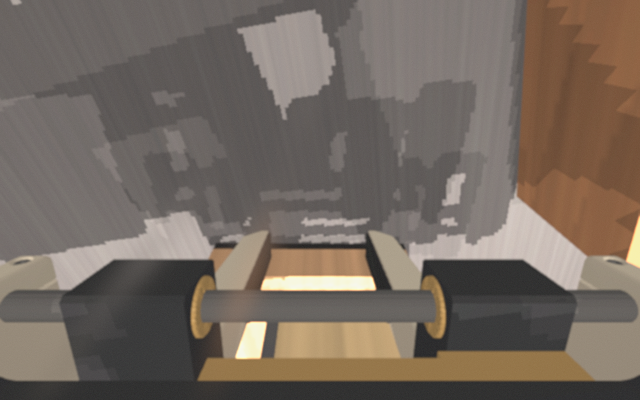

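Emit:
move_arm --steps '[0.6,0,0.1,0.025,0,0.0004,-0.0016,0.6,0,0.19,0.05,0,0.0004,-0.0016,0.6,0,0.29,0.075,0,0.0004,-0.0016,0.6,0,0.29,0.075,0,0.0004,-0.0016,0.6,0,0.29,0.075,0,0.0004,-0.0016,0.6,0,0.29,0.075,0,0.0004,-0.0016,0.6,0,0.29,0.075,0,0.0004,-0.0016,0.6,0,0.29,0.075,0,0.0004,-0.0016,0.6,0,0.29,0.075,0,0.0004,-0.0016,0.6,0,0.29,0.075,0,0.0004,-0.0016,0.6,0,0.29,0.075,0,0.0004,-0.0016,0.6,0,0.29,0.075,0,0.0004,-0.0016,0.6,0,0.29,0.075,0,0.0004,-0.0016,0.6,0,0.29,0.075,0,0.0004,-0.0016,0.6,0,0.29,0.075,0,0.0004,-0.0016,0.6,0,0.29,0.075,0,0.0004,-0.0016,0.6,0,0.29,0.075,0,0.0004,-0.0016,0.6,0,0.29,0.075,0,0.0004,-0.0016,0.6,0,0.29,0.075,0,0.0004,-0.0016,0.6,0,0.19,0.05,0,0.0004,-0.0016]'

```text
time_s: 7.7
ee_pos: [505.1, 4.9, 12.5]
orientation: [2.897, -0.003, -0.12]
force: [1.9, 16.4, 5.2]
opening: 56.0
```

```bash
python3 - <<'E'
from station import *
from h import *
st=get_state(); togo(st,BY,(-173,82.8),12.5,.25,0)
c=capture("top"); overlay(c,[(BY,Y)],"pics/t3.png",(220,120,480,320))
E
```

```text
t 7.7 pos [505.1   4.9  12.5] F [ 1.9 16.4  5.2] open 56.0
in frame [-174.755  115.037] target [503.4 -27.3  12.5] shift cm [0.21 3.12 0.79] turn [-0.005 -0.    -0.013]
```

View pics/t3.png

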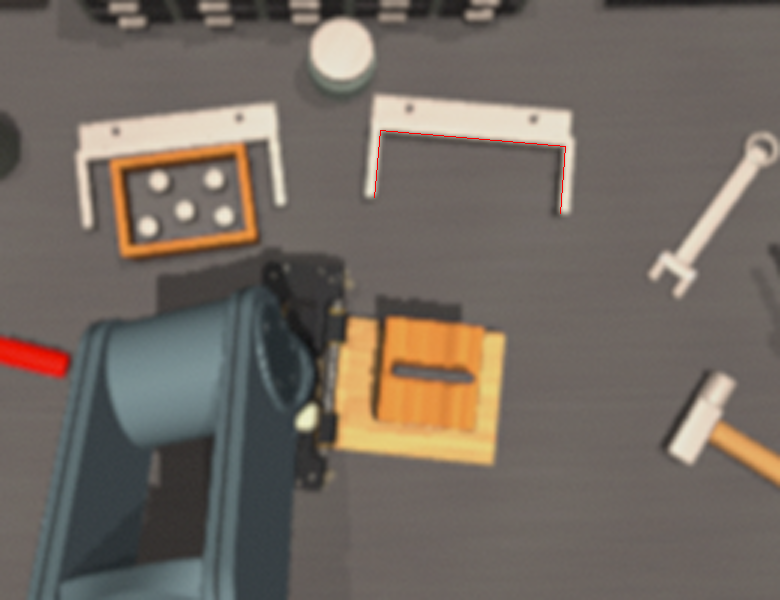

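Emit:
move_arm --steps '[0.6,0,0.19,0.05,0,0.0004,-0.0015,0.6,0,0.29,0.075,0,0.0004,-0.0015,0.6,0,0.29,0.075,0,0.0004,-0.0015,0.6,0,0.29,0.075,0,0.0004,-0.0015,0.6,0,0.29,0.075,0,0.0004,-0.0015,0.6,0,0.29,0.075,0,0.0004,-0.0015,0.6,0,0.29,0.075,0,0.0004,-0.0015,0.6,0,0.29,0.075,0,0.0004,-0.0015,0.6,0,0.29,0.075,0,0.0004,-0.0015,0.6,0,0.29,0.075,0,0,0,0.6,0,0.19,0.05,0,0,0,0.6,0,0.1,0.025,0,0,0,0.6,0,0,0,0,0,0]'

```text
time_s: 9.05
ee_pos: [501.6, -26.9, 12.5]
orientation: [2.896, -0.004, -0.105]
force: [1.7, 15.7, 5.1]
opening: 55.8
```

```bash
python3 - <<'E'
from station import *
from h import *
st=get_state(); togo(st,BY,(-173,82.8),12.5,.25,0)
c=capture("top"); overlay(c,[(BY,Y)],"pics/t4.png",(220,120,480,320))
E
```

```text
t 9.05 pos [501.6 -26.9  12.5] F [ 1.7 15.7  5.1] open 55.8
in frame [-174.859   82.997] target [503.4 -27.3  12.5] shift cm [0.19 0.02 0.01] turn [-0.005 -0.004  0.001]
```

View pics/t4.png

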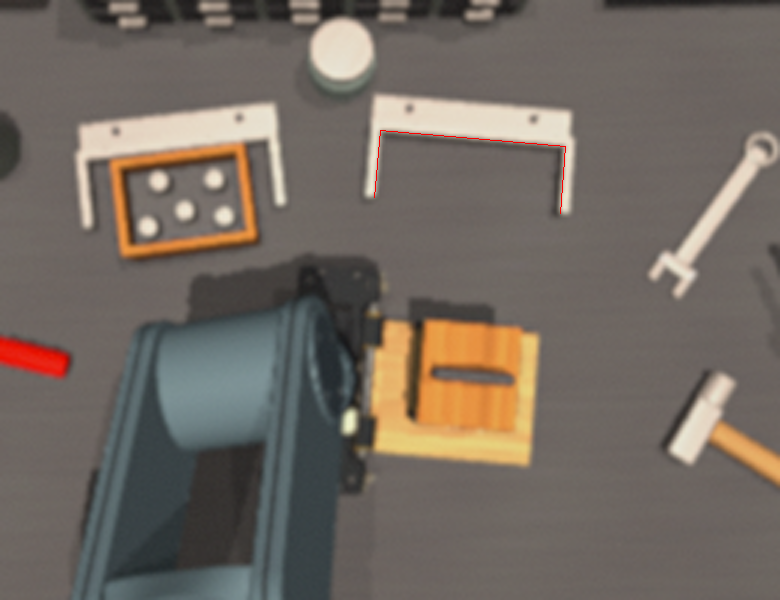

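Emit:
move_arm --steps '[0.6,0,-0.97,-0.25,0,0,0,0.6,0,-1.94,-0.5,0,0,0,0.6,0,-1.94,-0.5,0,0,0,0.6,0,-0.97,-0.25,0,0,0,0.6,0,0.25,-0.97,0,0,0,0.6,0,0.5,-1.94,0,0,0,0.6,0,0.5,-1.94,0,0,0,0.6,0,0.25,-0.97,0.125,0,0,0.6,0,0,0,0.125,0,0,0.6,-2,0,0,0,0,0,0.6,-3,0,0,0,0,0,0.6,-3,0,0,0,0,0,0.6,-2.5,0,0,0,0,0,0.6,-1,0,0,0,0,0,0.6,0,0,0,0,0,0]'

```text
time_s: 10.6
ee_pos: [391.4, 41.2, 72.8]
orientation: [3.141, -0.0, -0.105]
force: [0.6, 1.0, -0.1]
opening: 55.6
```

Emit:
move_arm --steps '[0.9,0,0,0,0,0,-0.1428,0.9,0,0,0,0,0,-0.1428,0.9,0,0,0,0,0,-0.1428,0.9,0,0,0,0,0,-0.1428,0.9,0,0,0,0,0,-0.1428,0.9,0,0,0,0,0,-0.1428,0.9,0,0,0,0,0,-0.1428,0.9,0,0,0,0,0,-0.1428,0.9,0,0,0,0,0,-0.1428,0.9,0,0,0,0,0,-0.1428,0.9,0,0,0,0,0,-0.1428,0.9,0,0,0,0,0,0]'

```text
time_s: 11.8
ee_pos: [393.9, 41.0, 72.7]
orientation: [3.14, 0.0, 1.467]
force: [0.3, -0.5, 0.3]
opening: 83.6
```

```bash
python3 - <<'E'
from station import *
from h import *
st=get_state(); togo(st,BY,(-285,0),60,0,np.pi/2)
c=capture("top"); overlay(c,[(BY,Y),((BY[0]-178,BY[1]+19,BY[2]),B)],"pics/t5.png",(220,120,480,320))
E
```

```text
t 11.8 pos [393.9  41.   72.7] F [ 0.3 -0.5  0.3] open 83.6
in frame [-289.168  138.961] target [383.2 -97.6  60. ] shift cm [-13.9    0.37   1.28] turn [0.002 0.    0.004]
```

View pics/t5.png

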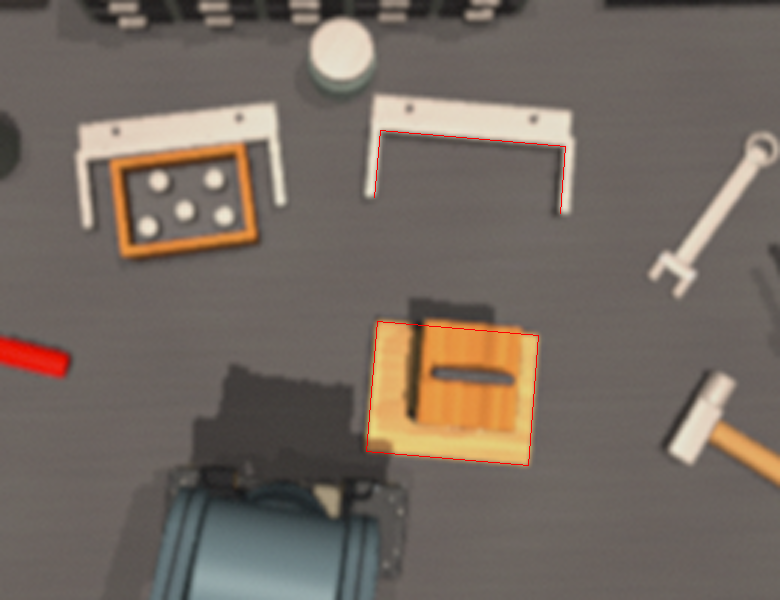

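Emit:
move_arm --steps '[0.9,-2,0,0,0,0,0,0.9,-3,0,0,0,0,0,0.9,-3,0,0,0,0,0,0.9,-3,0,0,0,0,0,0.9,-2,0,0,-0.125,0,0,0.9,-0.9,0,0,-0.125,0,0,0.9,0,-0.37,1.45,0,0,0,0.9,0,-0.5,1.94,0,0,0,0.9,0,-0.37,1.45,0,0,0,0.9,0,-0.2,0.78,0,0,0,0.9,0,0,0,0,0,0]'

```text
time_s: 12.95
ee_pos: [377.3, -96.7, 13.6]
orientation: [2.893, -0.002, 1.464]
force: [-0.1, 0.4, 0.1]
opening: 83.8
```

```bash
python3 - <<'E'
from station import *
from h import *
st=get_state(); togo(st,BY,(-179.5-68,0),12.5,.25,np.pi/2)
c=capture("top"); overlay(c,[(BY,Y),((BY[0]-178,BY[1]+19,BY[2]),B)],"pics/t6.png",(220,120,480,320))
E
```

```text
t 12.95 pos [377.3 -96.7  13.6] F [-0.1  0.4  0.1] open 83.8
in frame [-290.961    0.324] target [ 420.5 -101.7   12.5] shift cm [-0.03  4.19  1.18] turn [-0.002 -0.002 -0.   ]
```

View pics/t6.png

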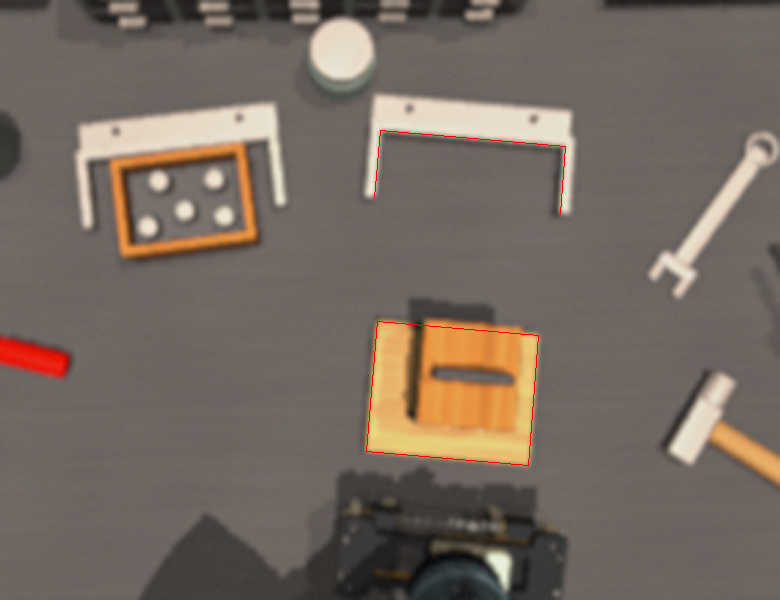

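Emit:
move_arm --steps '[0.9,0,0.97,0.25,0,0,0,0.9,0,0.97,0.25,0,0,0,0.9,0,0.97,0.25,0,0,0,0.9,0,0.58,0.15,0,0,0,0.9,0,0.19,0.05,0,0,0,0.9,0,0.19,0.05,0,0,0,0.9,0,0.19,0.05,0,0,0,0.9,0,0.19,0.05,0,0,0,0.9,0,0.19,0.05,0,0,0,0.9,0,0.29,0.075,0,0,0,0.9,0,0.29,0.075,0,0,0,0.9,0,0.29,0.075,0,0,0,0.9,0,0.29,0.075,0,0,0,0.9,0,0.29,0.075,0,0,0,0.9,0,0.29,0.075,0,0,0,0.9,0,0.29,0.075,0,0,0,0.9,0,0.29,0.075,0,0,0,0.9,0,0.29,0.075,0,0,0,0.9,0,0.29,0.075,0,0,0,0.9,0,0.29,0.075,0,0,0]'

```text
time_s: 15.0
ee_pos: [447.3, -100.0, 11.1]
orientation: [2.907, -0.007, 1.469]
force: [-26.3, 2.4, 21.2]
opening: 83.8
```

```bash
python3 - <<'E'
from station import *
from h import *
st=get_state(); togo(st,BY,(-67.5,0),12.5,.25,np.pi/2)
g=rel(BY,[*st["ee_pos"][:2],0])[0]+67.5
c=capture("top"); overlay(c,[(BY,Y),(np.r_[place(BY,[[g,0,0]])[0][:2],BY[2]],B)],"pics/t7.png",(220,120,480,320))
E
```

```text
t 15.0 pos [ 447.3 -100.    11.1] F [-26.3   2.4  21.2] open 83.8
in frame [-220.969    4.556] target [ 599.4 -121.    12.5] shift cm [-0.54 14.96  3.42] turn [-0.016 -0.008  0.003]
```

View pics/t7.png

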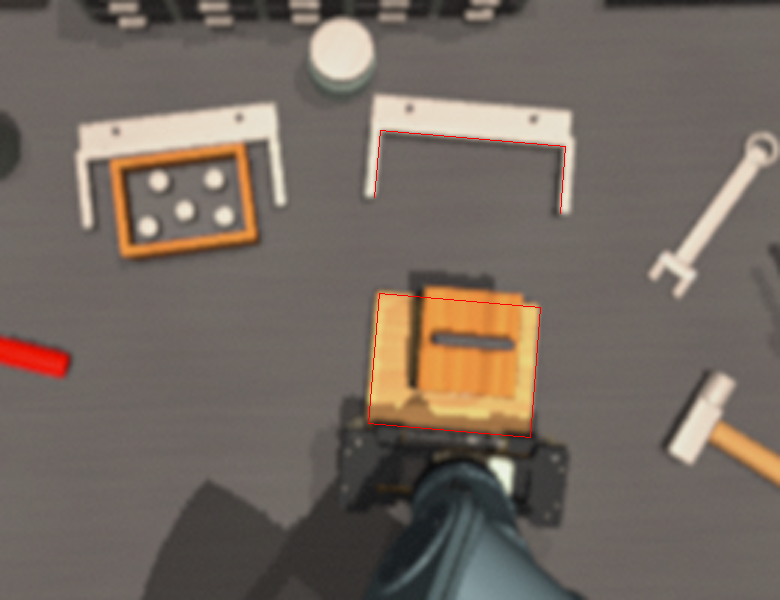

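```bash
python3 - <<'E'
from station import *
from h import *
st=get_state(); togo(st,BY,(-67.5,0),12.5,.25,np.pi/2); print(st["q"].round(3),st["tau"].round(1),st["moment"].round(2))
w=capture("wrist"); cv2.imwrite("pics/w3.png",w["frame"])
s=capture("scene"); overlay(s,[(BY,Y)],"pics/s3.png",(230,120,410,260),4)
c=capture("top"); overlay(c,[],"pics/t8.png",(330,200,410,275),9)
E
```

```text
t 15.05 pos [ 448.1 -100.2   11.3] F [-19.2   3.5  11.3] open 83.7
in frame [-220.157    4.396] target [ 599.4 -121.    12.5] shift cm [-0.52 14.87  3.43] turn [-0.015 -0.008  0.003]
[-0.554  0.262  2.203  0.236  0.478 -2.22 ] [  0.1 -31.4 -26.    1.7  -6.    0.1] [0.72 3.03 0.21]
```

View pics/w3.png

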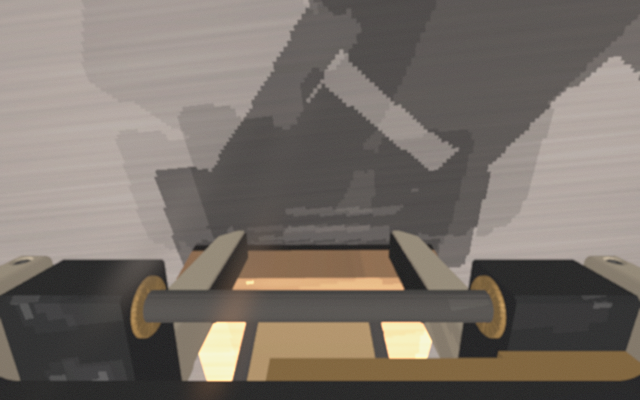

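View pics/s3.png

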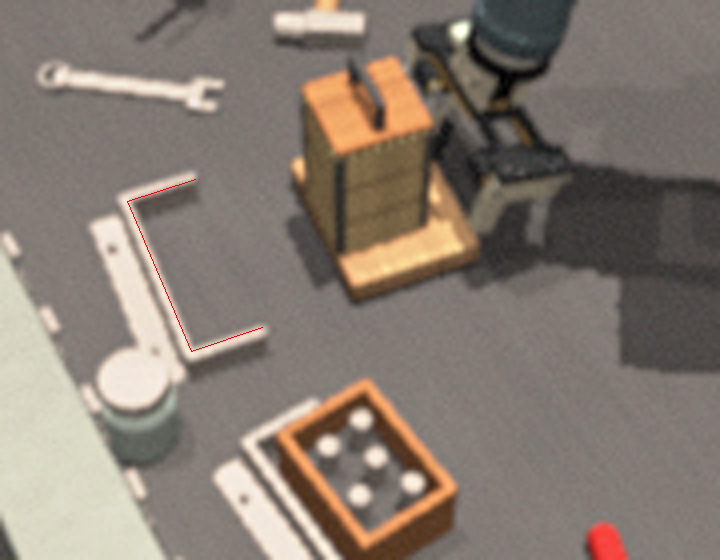

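View pics/t8.png

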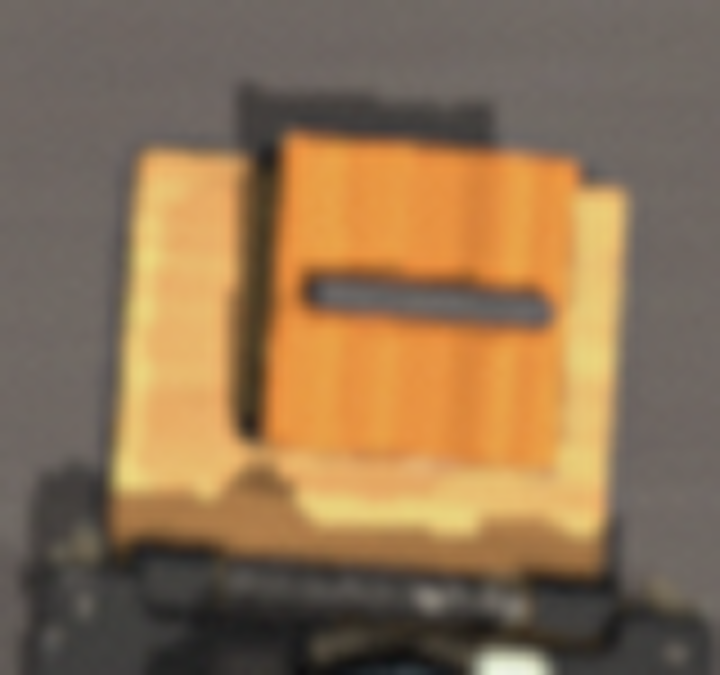

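Emit:
move_arm --steps '[0.9,0,0.19,0.05,0,0,0,0.9,0,0.29,0.073,0,0,0,0.9,0,0.29,0.073,0,0,0,0.9,0,0.29,0.073,0,0,0,0.9,0,0.29,0.073,0,0,0,0.9,0,0.29,0.073,0,0,0,0.9,0,0.29,0.073,0,0,0,0.9,0,0.29,0.073,0,0,0,0.9,0,0.29,0.073,0,0,0,0.9,0,0.29,0.073,0,0,0,0.9,0,0.29,0.073,0,0,0,0.9,0,0.29,0.073,0,0,0,0.9,0,0.29,0.073,0,0,0,0.9,0,0.29,0.073,0,0,0,0.9,0,0.29,0.073,0,0,0,0.9,0,0,0,0,0,0]'

```text
time_s: 16.8
ee_pos: [492.2, -105.6, 11.2]
orientation: [2.906, -0.006, 1.468]
force: [-16.5, 3.0, 7.1]
opening: 83.5
```

```bash
python3 - <<'E'
from station import *
from h import *
st=get_state(); togo(st,BY,(-67.5,0),12.5,.25,np.pi/2); print(st["q"].round(3))
c=capture("top"); overlay(c,[(BY,Y)],"pics/t9.png",(330,155,420,265),6)
E
```

```text
t 16.8 pos [ 492.2 -105.6   11.2] F [-16.5   3.    7.1] open 83.5
in frame [-175.759    3.822] target [ 599.4 -121.    12.5] shift cm [-0.43 10.56  2.4 ] turn [-0.014 -0.007  0.003]
[-0.506  0.322  2.103  0.2    0.51  -2.138]
```

View pics/t9.png

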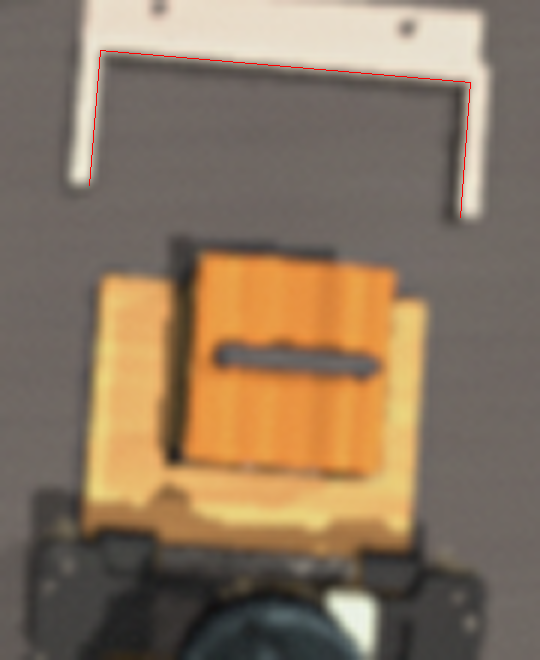

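Emit:
move_arm --steps '[0.9,0,0.19,0.05,0,0,0,0.9,0,0.29,0.073,0,0,0,0.9,0,0.29,0.073,0,0,0,0.9,0,0.29,0.073,0,0,0,0.9,0,0.29,0.073,0,0,0,0.9,0,0.29,0.073,0,0,0,0.9,0,0.29,0.073,0,0,0,0.9,0,0.29,0.073,0,0,0,0.9,0,0.29,0.073,0,0,0,0.9,0,0.29,0.073,0,0,0,0.9,0,0.29,0.073,0,0,0,0.9,0,0.29,0.073,0,0,0,0.9,0,0.29,0.073,0,0,0,0.9,0,0.29,0.073,0,0,0,0.9,0,0.29,0.073,0,0,0,0.9,0,0,0,0,0,0]'

```text
time_s: 18.45
ee_pos: [536.2, -110.8, 11.1]
orientation: [2.905, -0.005, 1.467]
force: [-13.8, 1.4, 3.6]
opening: 83.6
```

```bash
python3 - <<'E'
from station import *
from h import *
st=get_state(); togo(st,BY,(-67.5,0),12.5,.25,np.pi/2); print(st["q"].round(3))
c=capture("top"); overlay(c,[(BY,Y)],"pics/t10.png",(330,155,420,265),6)
E
```

```text
t 18.45 pos [ 536.2 -110.8   11.1] F [-13.8   1.4   3.6] open 83.6
in frame [-131.451    3.298] target [ 599.4 -121.    12.5] shift cm [-0.35  6.25  1.36] turn [-0.014 -0.006  0.003]
[-0.468  0.381  1.999  0.17   0.548 -2.071]
```

View pics/t10.png

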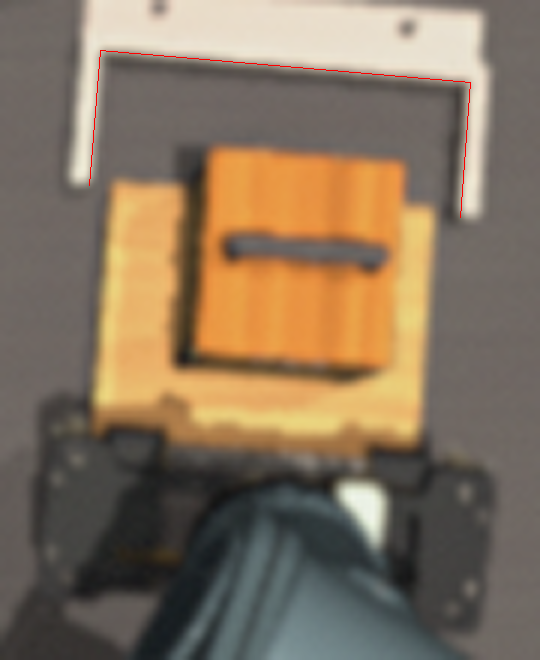

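Emit:
move_arm --steps '[0.9,0,0.19,0.05,0,0,0,0.9,0,0.29,0.073,0,0,0.001,0.9,0,0.29,0.073,0,0,0.001,0.9,0,0.29,0.073,0,0,0.001,0.9,0,0.29,0.073,0,0,0.001,0.9,0,0.29,0.073,0,0,0.001,0.9,0,0.29,0.073,0,0,0,0.9,0,0.29,0.073,0,0,0,0.9,0,0.29,0.073,0,0,0,0.9,0,0.29,0.073,0,0,0,0.9,0,0.29,0.073,0,0,0,0.9,0,0.29,0.073,0,0,0,0.9,0,0.29,0.073,0,0,0,0.9,0,0.29,0.073,0,0,0,0.9,0,0.29,0.073,0,0,0,0.9,0,0.29,0.073,0,0,0,0.9,0,0.29,0.073,0,0,0,0.9,0,0.29,0.073,0,0,0,0.9,0,0.19,0.05,0,0,0,0.9,0,0,0,0,0,0]'

```text
time_s: 20.5
ee_pos: [590.5, -117.2, 11.0]
orientation: [2.906, -0.005, 1.462]
force: [-14.1, 2.0, 4.5]
opening: 83.7
```

```bash
python3 - <<'E'
from station import *
from h import *
st=get_state(); togo(st,BY,(-67.5,0),12.5,.25,np.pi/2); print(st["q"].round(3))
c=capture("top"); overlay(c,[(BY,Y)],"pics/t11.png",(330,145,420,245),6)
E
```

```text
t 20.5 pos [ 590.5 -117.2   11. ] F [-14.1   2.    4.5] open 83.7
in frame [-76.838   2.777] target [ 599.4 -121.    12.5] shift cm [-0.28  0.94  0.07] turn [-0.014 -0.005 -0.002]
[-0.43   0.454  1.867  0.139  0.603 -1.998]
```

View pics/t11.png

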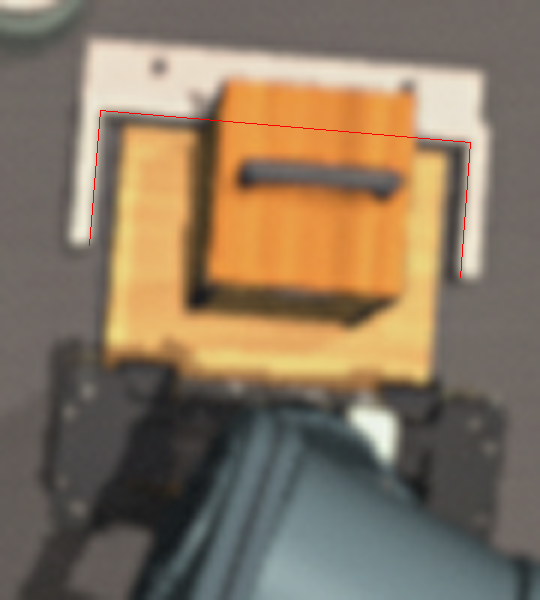

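Emit:
move_arm --steps '[0.9,0,0.19,0.048,0,0,0,0.9,0,0.15,0.037,0,0,0,0.9,0,0.15,0.037,0,0,0,0.9,0,0,0,0,0,0]'

```text
time_s: 20.95
ee_pos: [595.2, -117.7, 11.0]
orientation: [2.906, -0.005, 1.462]
force: [-14.6, 2.6, 3.7]
opening: 83.7
```

Emit:
move_arm --steps '[0.9,0,0.1,0.025,0,0,0,0.9,0,0.1,0.025,0,0,0,0.9,0,0,0,0,0,0]'

```text
time_s: 21.25
ee_pos: [597.0, -118.0, 11.0]
orientation: [2.907, -0.005, 1.462]
force: [-15.3, 2.5, 3.6]
opening: 83.3
```

Emit:
move_arm --steps '[0.9,0,0.1,0.025,0,0,0,0.9,0,0.1,0.025,0,0,0,0.9,0,0,0,0,0,0]'

```text
time_s: 21.55
ee_pos: [598.1, -118.1, 10.9]
orientation: [2.909, -0.006, 1.463]
force: [-20.3, 1.5, 8.9]
opening: 83.7
```

```bash
python3 - <<'E'
from station import *
from h import *
st=get_state(); togo(st,BY,(-67.5,0),12.5,.25,np.pi/2)
c=capture("top"); overlay(c,[],"pics/t12.png",(330,145,420,245),6)
E
```

```text
t 21.55 pos [ 598.1 -118.1   10.9] F [-20.3   1.5   8.9] open 83.7
in frame [-69.155   2.735] target [ 599.4 -121.    12.5] shift cm [-0.27  0.2  -0.11] turn [-0.017 -0.005 -0.002]
```

View pics/t12.png

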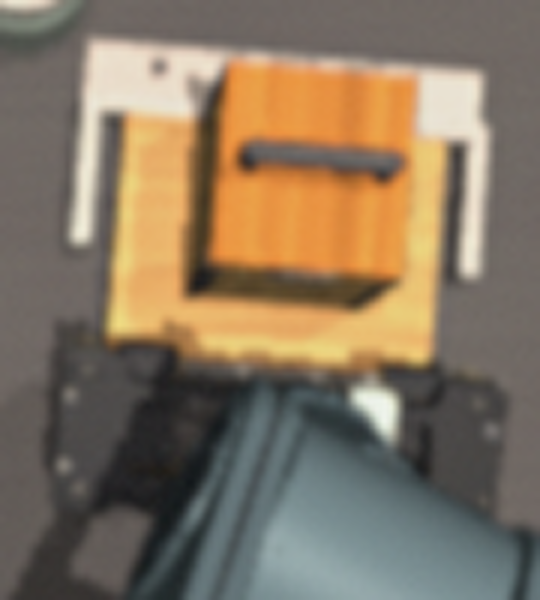

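Emit:
move_arm --steps '[0.9,0,0.1,0.025,0,0,0,0.9,0,0.1,0.025,0,0,0,0.9,0,0,0,0,0,0]'

```text
time_s: 21.9
ee_pos: [598.2, -118.0, 10.9]
orientation: [2.912, -0.006, 1.463]
force: [-29.5, 0.7, 17.6]
opening: 83.7
```

Emit:
move_arm --steps '[0.9,0,0.1,0.025,0,0,0,0.9,0,0.1,0.025,0,0,0,0.9,0,0,0,0,0,0]'

```text
time_s: 22.2
ee_pos: [598.3, -118.0, 10.8]
orientation: [2.915, -0.006, 1.464]
force: [-38.0, 0.7, 25.1]
opening: 83.8
```

Emit:
move_arm --steps '[0.9,0,-0.3,-0.08,0,0,0,0.9,0,-0.5,-0.13,0,0,0,0.9,0,-0.97,-0.25,0,0,0,0.9,0,-1.94,-0.5,0,0,0,0.9,0,-1.94,-0.5,0,0,0,0.9,0,-1.94,-0.5,0,0,0,0.9,0,-1.94,-0.5,0,0,0,0.9,0,-0.97,-0.25,0,0,0,0.9,0,0,0,0,0,0]'

```text
time_s: 23.1
ee_pos: [501.9, -109.6, 14.9]
orientation: [2.892, -0.001, 1.46]
force: [-0.2, -0.4, -0.4]
opening: 83.3
```

```bash
python3 - <<'E'
from station import *
from h import *
st=get_state(); togo(st,BY,(-67.5,0),12.5,.25,np.pi/2)
c=capture("top"); overlay(c,[],"pics/t13.png",(335,145,425,235),6)
s=capture("scene"); overlay(s,[],"pics/s13.png",(240,130,360,230),6)
E
```

```text
t 23.1 pos [ 501.9 -109.6   14.9] F [-0.2 -0.4 -0.4] open 83.3
in frame [-165.654    0.868] target [ 599.4 -121.    12.5] shift cm [-0.06  9.45  2.66] turn [-0.    -0.001 -0.003]
```

View pics/t13.png

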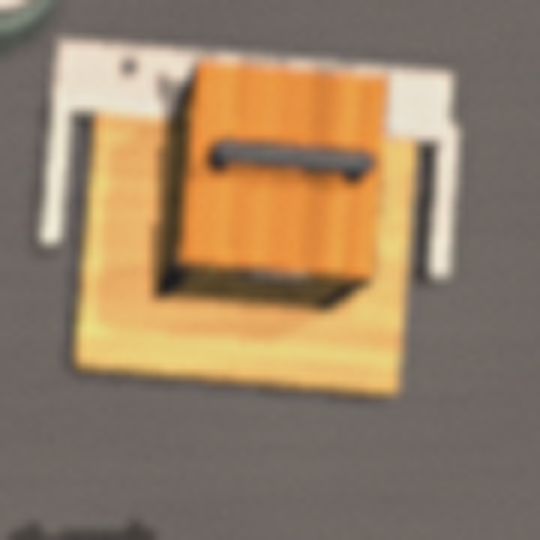

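View pics/s13.png

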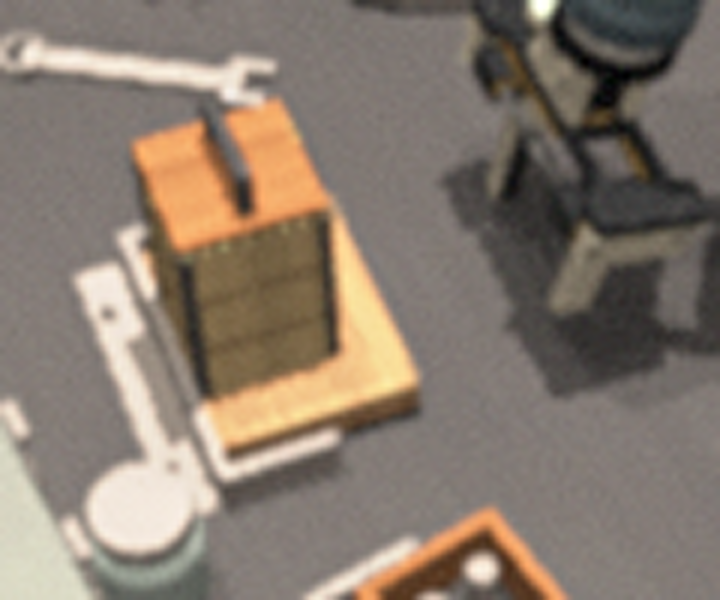

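```bash
python3 - <<'E'
from station import *
from h import *
c=capture("top")
px=np.array([[75,369],[400,395],[418,142],[94,112]],float)/6-.5+[335,145]
p,e=fit(c,B,px,BY); print(p,rel(BY,p),e.round(2).tolist())
overlay(c,[(p,B),(BY,Y)],"pics/t14.png",(335,145,425,235),6)
f=c["frame"]; cv2.imwrite("pics/t15.png",f)
E
```

```text
[ 6.66035215e+02 -1.28877260e+02 -1.05199171e-01] [-0.439 -0.729  0.002] [[0.23, -0.19], [-0.37, 0.01], [-0.37, -0.2], [0.52, 0.39]]
```

View pics/t14.png

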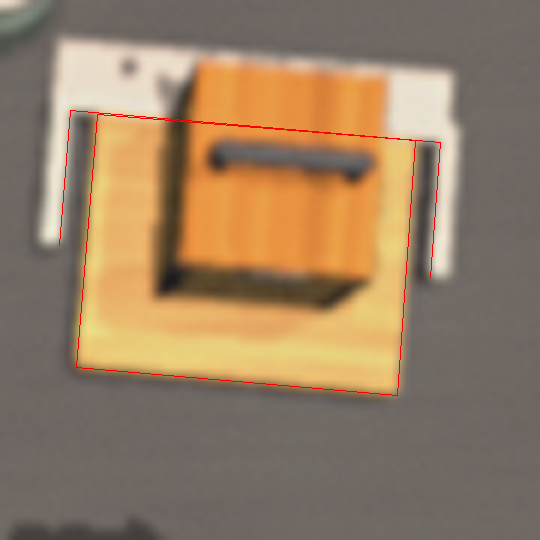

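View pics/t15.png

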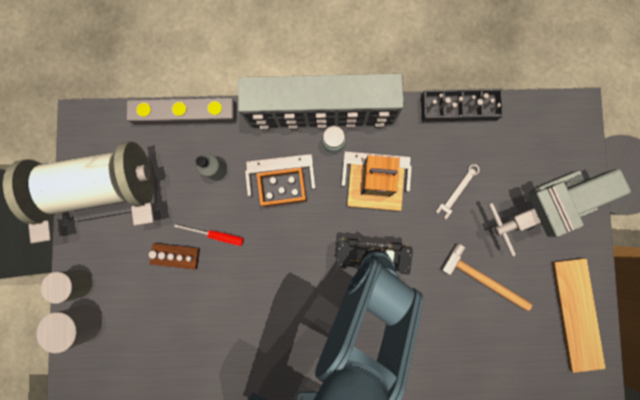

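The crate is home to within 0.5 mm and 0.002 rad, the bystanders stand where they were, and the arm is clear.

```bash
python3 -c "
from station import *
print(ticket.finish_job())"
```

```text
the job is handed in; nothing more can be done
None
```

The crate stands upright in the empty bay, against the back stop, and I have handed the job in at about 23 s.

- **How:** I tilted the gripper away from the box and pushed with both fingertips, about 12 mm above the bench, on the base board only. The first push was on the left flank, 88 mm sideways, straightening the crate as it went. The second was on the near edge, about 180 mm into the bay. At the stop the finger stopped advancing while the push force rose to 38 N; then I backed off about 95 mm.
- **Final position:** in the last top-camera fit, the crate is 0.4 mm in x, 0.7 mm in y and 0.002 rad from the home pose. That is within the camera's calibration of about 2 mm.
- **Bystanders:** they look to be where they were in the first top picture. I compared them by eye only.
- **What disagreed:** at the start of the near push the TCP was up to 4.5 mm off to the side and 2 mm low, with an upward force of up to 21 N on the tool. I put this down to the wrist being near its limit there. The side offset and force fell as the arm went on, and the crate stayed straight. The upward force rose to 25 N again while pressing on the stop. The fingers stayed about 2 mm low until I backed off.

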